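# Put the saw's keyed arbor collars and hex key back in their caddy

## Robot

A 6-joint arm with a two-finger parallel gripper is mounted at the origin on a cart in front of the work surface, level with it; the furniture and walls round the work are solid. World frame = base frame: x ahead of the robot, y to its left, z up, the work surface at z = 0. Lengths are in m, angles in degrees, forces in N, time in s.
With the tool pointing down it reaches from about 0.3 to 0.75 m from the base axis. Payload 8.5 kg.
Tool frame: the origin (TCP) lies at the very end of the fingers, on their centre line; the grasp point (between the pads) lies 19 mm behind it; z points along the fingers, y is the line along which they close (so a half turn about z gives the same grasp; the last joint's range is limited). The gripper opens to 85 mm and grips with 20 to 120 N. Pads are 22 mm wide; open, the fingers measure 114 mm over their backs; the gripper's body (76 mm by 85 mm) begins 54 mm behind the grasp point. The pads swing forward as they close: fully open they stand 13 mm farther back than shut.
Start: joints at [-84.013, 21.807, 74.336, -0, 83.858, -12.336], TCP at [0.173, -0.522, 0.231] pointing down, gripper open.
Joint ranges: [-178.18, 178.18], [-50.72, 133.34], [12.68, 142.11], [-81.47, 261.47], [9.98, 163.14], [-165.26, 165.26]. Speed limits (degrees/s): [136.94, 136.94, 180, 180, 180, 180].

## Interface

Orientations are given as a 3x3 rotation matrix whose columns are the frame's x, y, z axes.
In Python, from rig import observe, cams, ticket gives the robot as it stands.
- The arm moves only by the tool move_arm, never from a script. Its arguments are lists of equal length, an entry for each row: "jaw": the finger opening in cm, from 0 to 8.54; "dp": the shift along the tool's x, y, z in cm, a list of three; "turn": the turn, a rotation vector about the tool's x, y, z in rad, a list of three. In form: {"jaw": [jaw, ...], "dp": [[tx, ty, tz], ...], "turn": [[wx, wy, wz], ...]}. A call has 1 to 12 rows; each row shifts and turns the commanded pose from where the row before left it, along the tool's axes as they then stand; what a row does not reach is not made up. A row lasts 1/12 s, in which the tool goes at most 41.7 mm and 7.16 degrees, less where a joint would pass 70% of its speed; a pose out of reach is approached as far as the arm can. A call is refused whole if a number of a shift passes 4.17 or a number of a turn 0.125, either way. A call with a gripper value outside its range is refused whole. The fingers move at their own pace and stop on an object; "force" is the grip in N (left out, the last holds). Time passes only in rows, so rows that do not move let the fingers close. It gives the time, the measured TCP pose, the force, the opening and the grip force at its end, in the units of the state.
- observe(): the state, without advancing time (a new reading comes with each control period).
- cams.get_image(name): name is "scene" or "side" or "wrist"; returns (picture, depth): 384x512x3 uint8, red, green, blue; 384x512 float32, m along the optical axis (not along the pixel's ray), 0 where there is no reading.
- cams.calibration(name): a dict with "vertical_fov" (degrees; the focal length in pixels is half the picture's height over the tangent of half this angle, whatever the lens; pixels are square), "cx", "cy" (the principal point, pixels), "view" (4x4, takes a point from world to camera coordinates); the wrist camera has in their place "tool_from_camera" (4x4, takes a point from camera to tool coordinates, whose origin is the TCP and whose axes are the flange's). Camera axes: x right, y up, looking along -z (the intrinsics and any distortion apply to the point x, -y, -z); pixel columns grow to the right and rows downward; lengths in m; the calibration is good to about 2 mm. A picture is of the moment at which its call begins: read the wrist's pose just before it. calibration takes no time and is no camera call.
- ticket.close_job(): hands the job in; it is judged then, once.
Trained networks look in the newest picture that a camera, given by its name, has taken for a name from the list of things; names that differ only in an ending like _2 or _b are one class to them, and where a whole thing is asked for, a point or a joint stands for the part that bears it (a point fixed in the world has none). Each returns a list of dicts, best first, with "p" (0 to 1); they miss things now and then, are a little off and sometimes report something else, mostly with a low value. They report only what shows in the picture. A call takes as long as a camera call.
- cams.spot_in(camera, query): "box" ([centre column, centre row, width, height] as shares, 0 to 1, of the picture: columns of its width, rows of its height, round what is visible of it).
- cams.outline_of(camera, query): "mask" (384x512 bool, what is visible of it) and "box" ([centre column, centre row, width, height] as shares, 0 to 1, of the picture: columns of its width, rows of its height, round what is visible of it).
- cams.mark_of(camera, query): "location" ([column, row] as shares, 0 to 1, of the picture: columns of its width, rows of its height: a listed point, or the origin of a listed thing).
The state is a dict: "time_s": time; "q": joint angles; "qvel": joint speeds; "joint_efforts": joint torques, N m; "position": TCP position; "tool_rot": TCP orientation; "ft_force": force on the tool from outside, world axes, zero at the start; "wrist_torque": the same for the moment, N m; "grip_width": finger opening in m; "gripper_force": force on a finger pad.
Only numpy, scipy, OpenCV 4.12 (cv2) and the standard library are available. Lean on these libraries where they do the work, as an engineer would, in place of code of your own. Each camera call takes 0.05 s, during which the arm holds its last target. There are 200 camera calls.

## Task

Put the saw's arbor kit back in its wooden caddy: each of the two collars that have a flat on the rim goes on the post of its own size, turned so that its flat faces the key bar and pushed or dropped fully down on the block, and the large hex key goes lying flat in the trough. Leave the plain round collars and the small hex key on the bench where they lie.

Things in the scene. Friction and masses are not known exactly. Their poses are not given: they have to be found in the camera images.
- collar_big_center (a point): Steel collar with ONE FLAT on its round rim (a D-shaped outline from above), lying on the bench: outer diameter 56 mm, 16 mm high, round through-bore 28 mm. The flat faces this frame's +y, 19 mm from the axis; z is the bore axis, up. This point is the collar's centre, half-way up. Goes on the thick post.
- collar_small_center (a point): Steel collar with ONE FLAT on its round rim (a D-shaped outline from above), lying on the bench: outer diameter 44 mm, 16 mm high, round through-bore 18 mm. The flat faces this frame's +y, 14.5 mm from the axis; z is the bore axis, up. This point is the collar's centre, half-way up. Goes on the thin post.
- hex_key_arm (a point): Large black L-shaped hex key lying flat: 104 mm long, 36 mm over its short foot, bar 9 mm thick. Point: middle of its long straight arm, 4.5 mm above its underside; the arm runs along y, 52 mm each way. The foot sticks out to +x at the -y end, 31.5 mm from this point, so the outline's centre is 13.5 mm to +x of it. z up. Goes in the trough.
- post_big_seat (a point): Fixed caddy insert, block 136x86 mm (x, y) with a thick upright post: diameter 22 mm, 34 mm tall, top 12 mm coned. On its +y side a dark key bar, 12 mm high, 12 mm wide in x, inner face 22 mm from the axis: a collar sits down only with its flat facing the bar (within 15 degrees), else it rides on the bar. Point: post axis at the block's top, where a collar's underside rests, 14 mm above the bench; z up.
- post_small_seat (a point): Fixed caddy insert, block 136x86 mm (x, y) with a thin upright post: diameter 13 mm, 34 mm tall, top 12 mm coned. On its +y side a dark key bar, 12 mm high, 12 mm wide in x, inner face 17.5 mm from the axis: a collar sits down only with its flat facing the bar (within 15 degrees), else it rides on the bar. Point: post axis at the block's top, where a collar's underside rests, 14 mm above the bench; z up.
- trough_floor (a point): Fixed caddy insert: open plywood trough, inside 128x78 mm (x, y), walls 4 mm thick, 6 mm high above its floor. Point: centre of the floor, 10 mm above the bench; z up. Takes the large hex key, long arm along x, either way round. The fixed caddy is a wooden tray 152x280 mm, rim 18 mm high, with trough and two post blocks side by side in any order, 88 mm apart along y, all turned alike.
- plain_big_center (a point): Look-alike that does not belong: plain steel collar with a fully round rim and no flat, outer diameter 56 mm, 16 mm high, bore 28 mm; stays where it lies. Point: its centre, half-way up.
- plain_small_center (a point): Look-alike that does not belong: plain steel collar with a fully round rim and no flat, outer diameter 44 mm, 16 mm high, bore 18 mm; stays where it lies. Point: its centre, half-way up.
- mini_key_arm (a point): Look-alike that does not belong: small dark L-shaped hex key, 66 mm long, 21 mm over its foot, 6 mm thick; stays where it lies. Point: middle of its long arm, 3 mm above its underside; the arm runs along this frame's y, the foot points to +x at the -y end.

How it is judged (in metres and radians):
At the end, for the whole second after the job is handed in: Each flatted collar sits on the post of its size: within 6 mm of its axis, centre 4-12 mm above the block, tilt under 0.1 rad, flat within 0.6 rad of square to the key. Hex key flat on the trough floor (arm under 9 mm above it). These at rest; plain collars and small key within 30 mm of their start (horizontal distance between collar_big_center and post_big_seat below 0.006 m and z of collar_big_center in the frame of post_big_seat between 0.004 and 0.012 m and angle between each of collar_big_center, collar_small_center, hex_key_arm's own z axis and vertical below 0.1 rad and angle between the y axis of collar_big_center and the y axis of post_big_seat, either way round below 0.6 rad and horizontal distance between collar_small_center and post_small_seat below 0.006 m and z of collar_small_center in the frame of post_small_seat between 0.004 and 0.012 m and angle between the y axis of collar_small_center and the y axis of post_small_seat, either way round below 0.6 rad and horizontal distance between hex_key_arm and trough_floor below 0.05 m and z of hex_key_arm in the frame of trough_floor below 0.009 m and distance of each of plain_big_center, plain_small_center, mini_key_arm from where it was at the start of the episode below 0.03 m and linear speed of each of collar_big, collar_small, hex_key below 0.02 m/s); the robot touches nothing.
It fails at once if a plain collar or the small hex key is moved more than 60 mm or lifted more than 50 mm (distance of any of plain_big_center, plain_small_center, mini_key_arm from where it was at the start of the episode above 0.06 m or height (world z) of any of plain_big_center, plain_small_center, mini_key_arm above 0.05 m).
It also fails if it takes over 88 s, if anything falls off the work surface, if the arm or the gripper's body presses on something with over 40 N, if the wrist force passes 120 N, or if a joint passes its speed limit or range.

## Working session

There is one attempt and no reset: what is moved stays moved. The work goes in short steps, Python scripts to look and compute and a tool call to move; the robot and the scene stay as the last step left them, time stands still between calls to the robot, and variables do not carry over. Pictures are saved under pics/ and viewed, at most 14 in all, crops included, and the job is handed in when it is done.

Besides the shell and the picture viewer there is one more tool, called after "Emit:" as name(argument=value, ...), one argument or row to a line, values as JSON. move_arm: Moves the arm, as the interface text tells. Its arguments: {"type":"object","properties":{"jaw":{"type":"array","items":{"type":"number"}},"dp":{"type":"array","items":{"type":"array","items":{"type":"number"}}},"turn":{"type":"array","items":{"type":"array","items":{"type":"number"}}},"force":{"type":"number"}},"required":["jaw","dp","turn"]}

```bash
ls; mkdir -p pics; cat > h.py <<'E'
import numpy as np, cv2
from rig import observe, cams, ticket
def cam(name):
    c=cams.calibration(name); o=observe()
    f=192/np.tan(np.radians(c["vertical_fov"])/2)
    if "view" in c: T=np.linalg.inv(np.array(c["view"]))
    else:
        W=np.eye(4); W[:3,:3]=o["tool_rot"]; W[:3,3]=o["position"]; T=W@np.array(c["tool_from_camera"])
    return f,c["cx"],c["cy"],T,c
def onplane(name,uv,z,C=None):
    f,cx,cy,T,c=C or cam(name)
    uv=np.atleast_2d(uv).astype(float)
    d=np.c_[(uv[:,0]-cx)/f,-(uv[:,1]-cy)/f,-np.ones(len(uv))]@T[:3,:3].T
    return T[:3,3]+d*((z-T[2,3])/d[:,2])[:,None]
def topdown(name,img,z,x0,x1,y0,y1,mmpp=1.0):
    # rectified picture of plane z; rows: x decreasing downward, cols: y decreasing to right
    f,cx,cy,T,c=cam(name); V=np.linalg.inv(T)
    xs=np.arange(x1,x0,-mmpp/1000); ys=np.arange(y1,y0,-mmpp/1000)
    X,Y=np.meshgrid(xs,ys,indexing="ij")
    P=np.stack([X,Y,np.full_like(X,z)],-1)@V[:3,:3].T+V[:3,3]
    u=cx+f*P[...,0]/-P[...,2]; v=cy-f*P[...,1]/-P[...,2]
    return cv2.remap(img,u.astype(np.float32),v.astype(np.float32),cv2.INTER_LINEAR)
def save(n,im): cv2.imwrite("pics/"+n,cv2.cvtColor(im,cv2.COLOR_RGB2BGR))
E
cat > a.py <<'E'
from h import *
ims=[]
for n in ["scene","side"]:
    im,d=cams.get_image(n); ims.append(im); c=cam(n)
    print(n,{k:v for k,v in c[4].items() if k!="view"},c[3].round(3).tolist())
    for q,z in [("collar_big_center",.008),("collar_small_center",.008),("plain_big_center",.008),("plain_small_center",.008),("hex_key_arm",.0045),("mini_key_arm",.003),("post_big_seat",.014),("post_small_seat",.014),("trough_floor",.01)]:
        for r in cams.mark_of(n,q)[:2]:
            uv=np.array(r["location"])*[512,384]; print(q,round(r["p"],2),uv.round(),onplane(n,uv,z,c)[0].round(3))
save("s1.png",np.hstack([ims[0]])); save("s2.png",ims[1])
E
python3 a.py
```

```text
pics
scene {'vertical_fov': 43.353704069777095, 'cx': 254.34115280593232, 'cy': 190.00067456497302} [[-0.694, 0.427, -0.58, -0.153], [-0.72, -0.411, 0.559, 0.725], [0.0, 0.806, 0.592, 0.742], [0.0, 0.0, 0.0, 1.0]]
collar_small_center 0.58 [195. 233.] [0.54  0.247 0.008]
plain_big_center 0.8 [178. 205.] [0.652 0.21  0.008]
plain_small_center 0.66 [230. 264.] [0.411 0.253 0.008]
plain_small_center 0.56 [177. 205.] [0.653 0.212 0.008]
hex_key_arm 0.71 [150. 265.] [0.527 0.376 0.004]
mini_key_arm 0.64 [181. 293.] [0.423 0.375 0.003]
post_big_seat 0.66 [352. 166.] [ 0.456 -0.231  0.014]
post_small_seat 0.67 [331. 185.] [ 0.44  -0.121  0.014]
trough_floor 0.58 [309. 199.] [ 0.44  -0.037  0.01 ]
trough_floor 0.31 [331. 182.] [ 0.45  -0.133  0.01 ]
side {'vertical_fov': 56.117074357432074, 'cx': 257.0021982380757, 'cy': 200.08535788386934} [[0.994, 0.062, -0.092, 0.437], [-0.11, 0.641, -0.76, -0.809], [0.012, 0.765, 0.644, 0.764], [0.0, 0.0, 0.0, 1.0]]
collar_big_center 0.53 [221. 191.] [0.43  0.139 0.008]
collar_small_center 0.66 [244. 168.] [0.519 0.266 0.008]
plain_big_center 0.45 [278. 172.] [0.636 0.23  0.008]
plain_small_center 0.67 [217. 169.] [0.421 0.27  0.008]
hex_key_arm 0.46 [246. 148.] [0.536 0.411 0.004]
mini_key_arm 0.53 [219. 147.] [0.433 0.424 0.003]
post_big_seat 0.78 [237. 274.] [ 0.461 -0.215  0.014]
post_small_seat 0.76 [226. 246.] [ 0.437 -0.116  0.014]
trough_floor 0.93 [228. 228.] [ 0.445 -0.042  0.01 ]
```

View pics/s1.png

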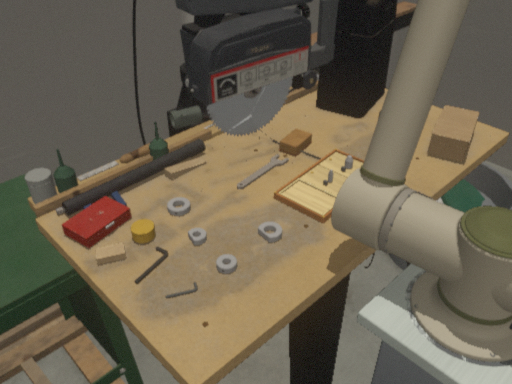

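View pics/s2.png

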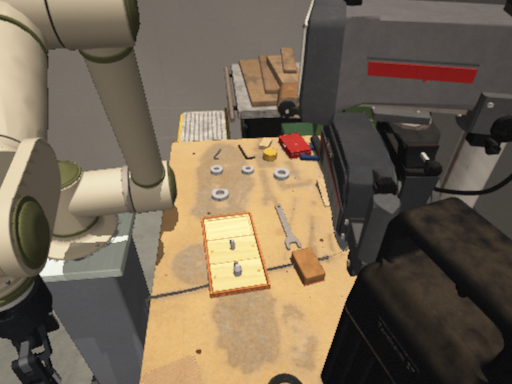

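The scene shows the big collar near px (270,231), small collars at (198,236) and (227,263), another big one at (178,206), keys at (150,265) and (181,293), and the caddy at (330,185). The side view agrees to about 2 cm, so I'll look from the wrist.

```bash
python3 -c "
from h import *
o=observe();print(o['tool_rot'],o['position'],o['q']);print(cams.calibration('wrist'))
import json
R=np.array(o['tool_rot'])
for t in [(.40,-.13,.33),(.45,.27,.33)]: print(R.T@(np.array(t)-o['position'])*100)
"
```

```text
[[ 9.49305622e-01  3.14354633e-01  1.16791711e-05]
 [ 3.14354633e-01 -9.49305622e-01  1.79206163e-05]
 [ 1.67205315e-05 -1.33407403e-05 -1.00000000e+00]] [ 0.17289996 -0.52209177  0.23132741] [-8.40132371e+01  2.18061653e+01  7.43356618e+01  7.77067855e-04
  8.38591243e+01 -1.23351782e+01]
{'vertical_fov': 66.05125879501516, 'cx': 253.58607742850108, 'cy': 192.93800100747492, 'tool_from_camera': array([[ 5.74193102e-04,  9.50219517e-01,  3.11580711e-01,
         7.91441967e-02],
       [ 9.99999354e-01, -2.39810832e-04, -1.11149306e-03,
         1.21830310e-03],
       [-9.81441969e-04,  3.11581148e-01, -9.50219041e-01,
        -1.41450632e-01],
       [ 0.00000000e+00,  0.00000000e+00,  0.00000000e+00,
         1.00000000e+00]])}
[ 33.88448633 -30.08262872  -9.86629073]
[ 51.20519975 -66.48308045  -9.86551551]
```

Emit:
move_arm(
  jaw=[8.5,8.5,8.5,8.5,8.5,8.5,8.5,8.5,8.5,8.5,8.5,8.5],
  dp=[
    [2.8,-2.5,-0.8],
    [2.8,-2.5,-0.8],
    [2.8,-2.5,-0.8],
    [2.8,-2.5,-0.8],
    [2.8,-2.5,-0.8],
    [2.8,-2.5,-0.8],
    [2.8,-2.5,-0.8],
    [2.8,-2.5,-0.8],
    [2.8,-2.5,-0.8],
    [2.8,-2.5,-0.8],
    [2.8,-2.5,-0.8],
    [0,0,0],
  ],
  turn=[
    [0,0,0],
    [0,0,0],
    [0,0,0],
    [0,0,0],
    [0,0,0],
    [0,0,0],
    [0,0,0],
    [0,0,0],
    [0,0,0],
    [0,0,0],
    [0,0,0],
    [0,0,0],
  ],
)

```text
time_s: 2.0
position: [0.3809, -0.1596, 0.3211]
tool_rot: [[0.947, 0.321, 0.003], [0.321, -0.947, -0.001], [0.003, 0.002, -1.0]]
ft_force: [-0.2, -0.1, -0.1]
grip_width: 0.0852
gripper_force: 0.0
```

```bash
cat > look.py <<'E'
import sys
from h import *
o=observe(); print(o["time_s"],np.round(o["position"],4),"yaw",np.degrees(np.arctan2(o["tool_rot"][1][0],o["tool_rot"][0][0])).round(2),"w",o["grip_width"],"gf",o["gripper_force"],np.round(o["ft_force"],1),"q6",o["q"][5])
im,d=cams.get_image("wrist"); C=cam("wrist"); save(sys.argv[1]+".png",im); np.savez("pics/"+sys.argv[1]+".npz",im=im,d=d,T=C[3])
Z=dict(collar_big_center=.008,collar_small_center=.008,plain_big_center=.008,plain_small_center=.008,hex_key_arm=.0045,mini_key_arm=.003,post_big_seat=.014,post_small_seat=.014,trough_floor=.01)
for q in sys.argv[2:]:
    for r in cams.mark_of("wrist",q)[:2]:
        uv=np.array(r["location"])*[512,384]; print(q,round(r["p"],2),uv.round(),onplane("wrist",uv,Z[q],C)[0].round(4))
E
python3 look.py w1 post_big_seat post_small_seat trough_floor
```

```text
2.0 [ 0.3809 -0.1596  0.3211] yaw 18.7 w 0.08523506220310667 gf 0.0 [-0.2 -0.1 -0.1] q6 31.98077238305063
post_small_seat 0.68 [246.  97.] [ 0.4514 -0.1283  0.014 ]
trough_floor 0.71 [187.  84.] [ 0.4408 -0.0431  0.01  ]
```

View pics/w1.png

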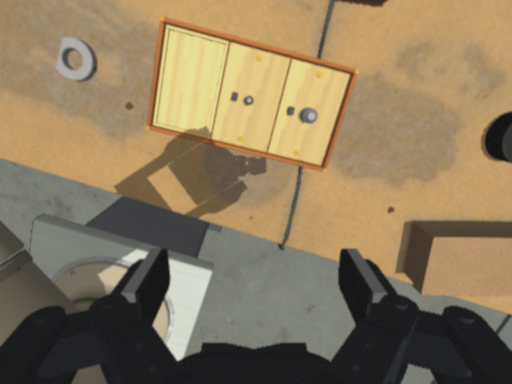

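The wrist view shows the caddy with corners (162,18), (356,71), (323,168), (149,128). From left to right it holds the trough, the thin post (249,100) and the thick post (310,115), with key bars on the left (trough) side of the posts. The D-collar with its flat is at (75,60).

```bash
cat > c.py <<'E'
from h import *
P=onplane("wrist",[(162,18),(356,71),(323,168),(149,128)],.018); print(P.round(4))
for i in range(4):
    d=P[(i+1)%4]-P[i]; print(np.linalg.norm(d).round(4),np.degrees(np.arctan2(d[1],d[0])).round(1))
print("ctr",P.mean(0))
print("bar",onplane("wrist",[(235,97),(290,111)],.026).round(4),"posttop",onplane("wrist",[(249,100),(310,115)],.046).round(4))
print("collar",onplane("wrist",[(75,60)],.012))
print("seams", onplane("wrist",[(228,42),(290,60),(276,155),(214,140)],.014).round(4))
E
python3 c.py
```

```text
[[ 0.509   0.0041  0.018 ]
 [ 0.5302 -0.266   0.018 ]
 [ 0.388  -0.2755  0.018 ]
 [ 0.3634 -0.0095  0.018 ]]
0.271 -85.5
0.1425 -176.2
0.2672 95.3
0.1463 5.3
ctr [ 0.44762434 -0.13670526  0.018     ]
bar [[ 0.4447 -0.1171  0.026 ]
 [ 0.4512 -0.1968  0.026 ]] posttop [[ 0.4474 -0.1371  0.046 ]
 [ 0.455  -0.2219  0.046 ]]
collar [[0.42118791 0.10954196 0.012     ]]
seams [[ 0.5095 -0.0863  0.014 ]
 [ 0.515  -0.1744  0.014 ]
 [ 0.3837 -0.2008  0.014 ]
 [ 0.3758 -0.1047  0.014 ]]
```

Emit:
move_arm(
  jaw=[8.5,8.5,8.5,8.5,8.5,8.5,8.5,8.5,8.5,8.5,8.5,8.5],
  dp=[
    [2.2,-3.3,0],
    [2.2,-3.3,0],
    [2.2,-3.3,0],
    [2.2,-3.3,0],
    [2.2,-3.3,0],
    [2.2,-3.3,0],
    [2.2,-3.3,0],
    [2.2,-3.3,0],
    [2.2,-3.3,0],
    [2.2,-3.3,0],
    [0,0,0],
    [0,0,0],
  ],
  turn=[
    [0,0,0],
    [0,0,0],
    [0,0,0],
    [0,0,0],
    [0,0,0],
    [0,0,0],
    [0,0,0],
    [0,0,0],
    [0,0,0],
    [0,0,0],
    [0,0,-0.12],
    [0,0,-0.12],
  ],
)

```text
time_s: 3.2
position: [0.4847, 0.2185, 0.3181]
tool_rot: [[0.844, 0.536, -0.002], [0.536, -0.844, -0.0], [-0.002, -0.001, -1.0]]
ft_force: [0.2, -0.6, -0.6]
grip_width: 0.0854
gripper_force: 0.0
```

Emit:
move_arm(
  jaw=[8.5,8.5,8.5,8.5,8.5,8.5,8.5,8.5,8.5,8.5,8.5,8.5],
  dp=[
    [0,0,0],
    [0,0,0],
    [0,0,0],
    [0,0,0],
    [0,0,0],
    [0,0,0],
    [0,0,0],
    [0,0,0],
    [0,0,0],
    [0,0,0],
    [0,0,0],
    [0,0,0],
  ],
  turn=[
    [0,0,-0.12],
    [0,0,-0.12],
    [0,0,-0.12],
    [0,0,-0.12],
    [0,0,-0.12],
    [0,0,-0.12],
    [0,0,-0.12],
    [0,0,-0.12],
    [0,0,-0.12],
    [0,0,0],
    [0,0,0],
    [0,0,0],
  ],
)

```text
time_s: 4.2
position: [0.4843, 0.2174, 0.3191]
tool_rot: [[-0.064, 0.998, -0.0], [0.998, 0.064, -0.0], [-0.0, -0.0, -1.0]]
ft_force: [0.2, 0.4, -0.7]
grip_width: 0.0851
gripper_force: 0.0
```

```bash
python3 look.py w2 collar_big_center collar_small_center plain_big_center plain_small_center hex_key_arm mini_key_arm
```

```text
4.2 [0.4843 0.2174 0.3191] yaw 93.67 w 0.08513639171807835 gf 0.0 [ 0.2  0.4 -0.7] q6 7.71740436815816
collar_big_center 0.72 [213. 206.] [0.4232 0.1205 0.008 ]
collar_small_center 0.84 [282. 131.] [0.5252 0.2478 0.008 ]
plain_big_center 0.8 [355. 160.] [0.6417 0.2119 0.008 ]
plain_big_center 0.7 [221. 290.] [ 0.4413 -0.0402  0.008 ]
plain_small_center 0.58 [210. 119.] [0.4166 0.2597 0.008 ]
hex_key_arm 0.62 [287.  39.] [0.5205 0.3736 0.0045]
mini_key_arm 0.8 [216.  35.] [0.4206 0.3719 0.003 ]
```

View pics/w2.png

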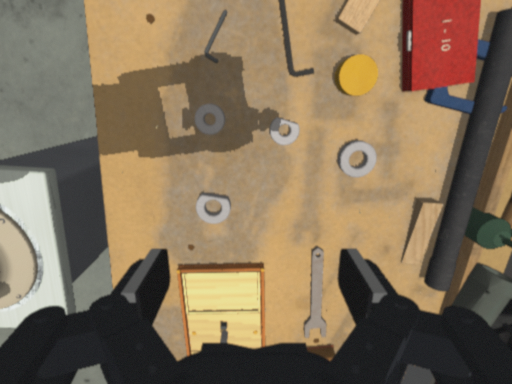

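Big D-collar at px (213,207) with its flat upward. Small D-collar at (285,131) with its flat toward the upper right. Plain collars at (209,118) and (357,158), hex key at (290,40), mini key at (216,35).

```bash
cat > d.py <<'E'
from h import *
im=np.load("pics/w2.npz")["im"]
a=topdown("wrist",im,.016,.385,.465,.075,.155,.2)
b=topdown("wrist",im,.016,.487,.567,.205,.285,.2)
save("d.png",np.hstack([a,b]))
E
python3 d.py
cat > flat.py <<'E'
from h import *
import sys
# rim outline on plane z=.016 -> circle+flat fit, from mask of network
from scipy.optimize import least_squares
def fit(q,R,fl,z=.016):
    r=cams.outline_of("wrist",q)
    r=r[0]
    cs,_=cv2.findContours(r["mask"].astype(np.uint8),cv2.RETR_EXTERNAL,cv2.CHAIN_APPROX_NONE)
    c=max(cs,key=cv2.contourArea)[:,0,:]
    P=onplane("wrist",c+0.0,z)[:,:2]
    best=None
    for t0 in np.radians(np.arange(0,360,30)):
        def res(p):
            d=P-p[:2]; rr=np.hypot(d[:,0],d[:,1]); u=np.cos(np.arctan2(d[:,1],d[:,0])-p[2])
            lim=np.where(u*R*p[3]>fl*p[3],fl*p[3]/np.maximum(u,.1),R*p[3]); return (rr-lim)*1000
        s=least_squares(res,[*P.mean(0),t0,1.],loss="soft_l1")
        if best is None or s.cost<best.cost: best=s
    print(q,round(r["p"],2),"xy",best.x[:2].round(4),"flatdir",(np.degrees(best.x[2])%360).round(1),"scale",best.x[3].round(3),"rms",np.sqrt((best.fun**2).mean()).round(2))
if __name__=="__main__":
    if "new" in sys.argv: cams.get_image("wrist")
    if "big" in sys.argv: fit("collar_big_center",.028,.019)
    if "small" in sys.argv: fit("collar_small_center",.022,.0145)
E
python3 flat.py big small
```

```text
collar_big_center 0.81 xy [0.4246 0.125 ] flatdir 83.8 scale 1.027 rms 0.99
collar_small_center 0.67 xy [0.5265 0.2527] flatdir 76.3 scale 0.965 rms 0.56Traceback (most recent call last):
  File "d.py", line 5, in <module>
    save("d.png",np.hstack([a,b]))
                 ~~~~~~~~~^^^^^^^
    return _nx.concatenate(arrs, 1, dtype=dtype, casting=casting)
           ~~~~~~~~~~~~~~~^^^^^^^^^^^^^^^^^^^^^^^^^^^^^^^^^^^^^^^
ValueError: all the input array dimensions except for the concatenation axis must match exactly, but along dimension 0, the array at index 0 has size 401 and the array at index 1 has size 400
```

Emit:
move_arm(
  jaw=[8.5,8.5,8.5,8.5,8.5,8.5,8.5,8.5],
  dp=[
    [-1.5,-1.1,2.65],
    [-1.5,-1.1,2.65],
    [-1.5,-1.1,2.65],
    [-1.5,-1.1,2.65],
    [-1.5,-1.1,2.65],
    [-1.5,-1.1,2.65],
    [0,0,0],
    [0,0,0],
  ],
  turn=[
    [0,0,0],
    [0,0,0],
    [0,0,0],
    [0,0,0],
    [0,0,0],
    [0,0,0],
    [0,0,0],
    [0,0,0],
  ],
)

```text
time_s: 5.32
position: [0.424, 0.1236, 0.16]
tool_rot: [[-0.068, 0.998, -0.002], [0.998, 0.068, 0.0], [0.0, -0.002, -1.0]]
ft_force: [-0.0, -0.3, 0.5]
grip_width: 0.0849
gripper_force: 0.0
```

```bash
python3 look.py w3 collar_big_center; python3 flat.py big; sed -i 's/np.hstack(\[a,b\])/np.hstack([a[:400,:400],b[:400,:400]])/; s/^from h import \*/from h import *\nimport h/' d.py
cat > d2.py <<'E'
from h import *
a=np.load("pics/w3.npz")["im"]; b=np.load("pics/w2.npz")["im"][90:170,240:330]
save("d.png",np.hstack([a,cv2.resize(b,(288,384)[:2],interpolation=cv2.INTER_CUBIC)[:, :288]]))
E
python3 d2.py
```

```text
5.3167 [0.424  0.1236 0.16  ] yaw 93.87 w 0.0849189168875186 gf 0.0 [-0.  -0.3  0.5] q6 -3.056904921248774
collar_big_center 0.59 [252. 179.] [0.4238 0.1211 0.008 ]Traceback (most recent call last):
  File "flat.py", line 21, in <module>
    if "big" in sys.argv: fit("collar_big_center",.028,.019)
                          ~~~^^^^^^^^^^^^^^^^^^^^^^^^^^^^^^^
  File "flat.py", line 7, in fit
    r=r[0]
      ~^^^
IndexError: list index out of range
```

View pics/d.png

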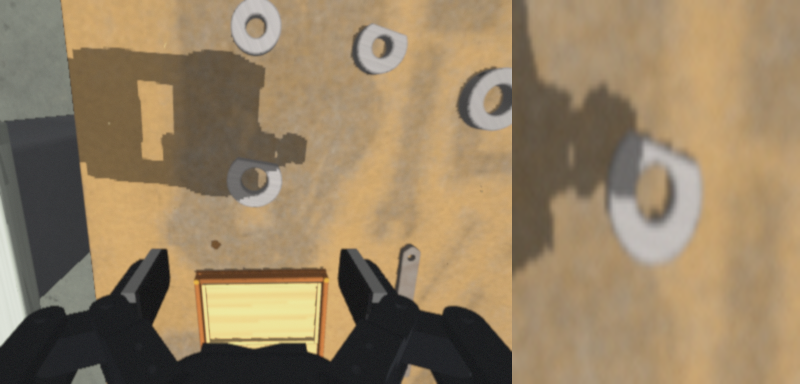

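The left part shows the big D-collar at (254,181) with its flat up, about square to the tool. The right crop shows the small collar's flat facing up and slightly right. Descending to grasp.

Emit:
move_arm(
  jaw=[7.2,7.2,7.2,7.2,7.2,7.2,7.2,7.2],
  dp=[
    [-0.15,0,3],
    [0,0,3],
    [0,0,3],
    [0,0,3],
    [0,0,1.5],
    [0,0,1],
    [0,0,0.7],
    [0,0,0],
  ],
  turn=[
    [0,0,0],
    [0,0,0],
    [0,0,0],
    [0,0,0],
    [0,0,0],
    [0,0,0],
    [0,0,0],
    [0,0,0],
  ],
)

```text
time_s: 6.13
position: [0.4249, 0.1228, 0.0079]
tool_rot: [[-0.07, 0.998, -0.0], [0.998, 0.07, 0.0], [0.0, -0.0, -1.0]]
ft_force: [-0.4, 0.2, 0.0]
grip_width: 0.0721
gripper_force: 0.0
```

Emit:
move_arm(
  force=50,
  jaw=[7.2,5,4,4,4,4,4,4],
  dp=[
    [0,0,0.1],
    [0,0,0],
    [0,0,0],
    [0,0,0],
    [0,0,0],
    [0,0,0],
    [0,0,0],
    [0,0,0],
  ],
  turn=[
    [0,0,0],
    [0,0,0],
    [0,0,0],
    [0,0,0],
    [0,0,0],
    [0,0,0],
    [0,0,0],
    [0,0,0],
  ],
)

```text
time_s: 6.8
position: [0.4249, 0.1225, 0.0087]
tool_rot: [[-0.069, 0.998, 0.002], [0.998, 0.069, 0.0], [-0.0, 0.002, -1.0]]
ft_force: [-2.1, 0.7, 11.4]
grip_width: 0.0526
gripper_force: 50.0
```

```bash
python3 look.py w4 collar_big_center
```

```text
6.8 [0.4249 0.1225 0.0087] yaw 93.96 w 0.052629153797868033 gf 49.99560709053185 [-2.1  0.7 11.4] q6 -3.290893506694617
collar_big_center 0.81 [250. 249.] [0.4225 0.122  0.008 ]
```

View pics/w4.png

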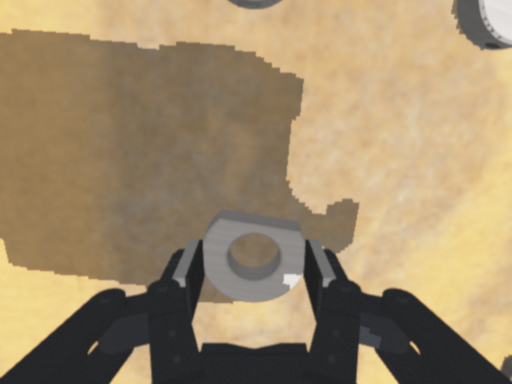

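The collar sits between the fingers, and its flat's edge slopes about 8° clockwise, so the flat faces yaw ≈85°. The upward force suggests the fingertips reached the bench as they swung forward. Lifting.

Emit:
move_arm(
  jaw=[4,4,4,4],
  dp=[
    [0,0,-1],
    [0,0,-3],
    [0,0,-3],
    [0,0,0],
  ],
  turn=[
    [0,0,0],
    [0,0,0],
    [0,0,0],
    [0,0,0],
  ],
)

```text
time_s: 7.23
position: [0.4267, 0.1226, 0.082]
tool_rot: [[-0.069, 0.998, 0.009], [0.998, 0.069, 0.0], [-0.0, 0.009, -1.0]]
ft_force: [1.2, 0.8, -1.4]
grip_width: 0.0521
gripper_force: 53.5
```

```bash
python3 look.py w5 collar_big_center;python3 - <<'E'
from h import *
d=np.load("pics/w5.npz")["d"]; print(d[290,230:280:10],d[255,[210,252,296]],d[230:310:10,225],d[230:310:10,285])
E
```

```text
7.2333 [0.4267 0.1226 0.082 ] yaw 93.97 w 0.05205411879498429 gf 53.48012384609319 [ 1.2  0.8 -1.4] q6 -3.291745712006234
collar_big_center 0.82 [251. 248.] [0.4262 0.0835 0.008 ]
[0.15970111 0.1600514  0.15907869 0.1610665  0.16015776] [0.15325388 0.25361893 0.15356849] [0.14881977 0.15005535 0.15168636 0.15364613 0.15587279 0.15801282
 0.16101763 0.267623  ] [0.14961047 0.14855112 0.15231223 0.15470266 0.15644296 0.15804587
 0.16105421 0.2679589 ]
```

View pics/w5.png

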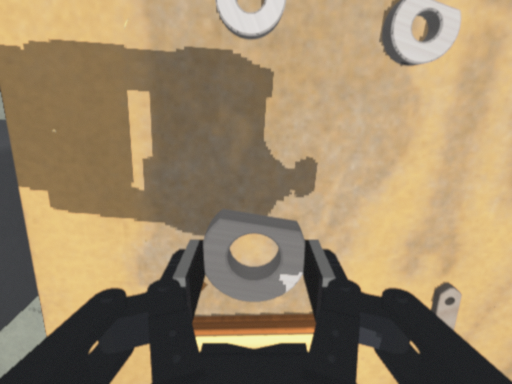

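The collar is lifted, level and centred at about px (253,258). Now its pose in the tool frame.

```bash
cat > e.py <<'E'
from h import *
c=cams.calibration("wrist"); f,cx,cy,_,_=cam("wrist"); T=np.array(c["tool_from_camera"])
d=np.load("pics/w5.npz")["d"]
v,u=np.mgrid[215:310,200:310]; m=(d[215:310,200:310]<.165)&(d[215:310,200:310]>.14)
D=d[v,u]; P=np.stack([(u-cx)/f*D,-(v-cy)/f*D,-D],-1)@T[:3,:3].T+T[:3,3]
Q=P[m]; z0=np.median(P[60:85,45:60][m[60:85,45:60]][:,2]); print("top z",z0)
def tp(uv):
    uv=np.array(uv,float); r=np.c_[(uv[:,0]-cx)/f,-(uv[:,1]-cy)/f,-np.ones(len(uv))]@T[:3,:3].T
    return T[:3,3]+r*((z0-T[2,3])/r[:,2])[:,None]
print((tp([(217,220),(302,231),(253,302),(204,255),(304,255)])*1000).round(1))
print("bore", (tp([(228,252),(278,252),(253,234),(253,266)])*1000).round(1))
E
python3 e.py
```

```text
top z -0.005439512553645998
[[ 19.6 -18.7  -5.4]
 [ 13.6  24.1  -5.4]
 [-29.5  -0.7  -5.4]
 [ -0.2 -26.2  -5.4]
 [ -0.2  25.8  -5.4]]
bore [[  1.6 -13.7  -5.4]
 [  1.6  12.3  -5.4]
 [ 11.9  -0.7  -5.4]
 [ -6.8  -0.7  -5.4]]
```

Emit:
move_arm(
  jaw=[4,4,4,4,4,4,4,4,4,4,4,4],
  dp=[
    [-2,0,-3],
    [-3.8,0,-1],
    [-3.8,0,0],
    [-3.8,0,0],
    [-3.8,0,0],
    [-3.8,0,0],
    [-3.8,0,0],
    [-3.8,0,0],
    [-3.8,0,0],
    [-3.8,0,0],
    [-3.8,0,0],
    [0,0,0],
  ],
  turn=[
    [0,0,0],
    [0,0,0],
    [0,0,0],
    [0,0,0],
    [0,0,0],
    [0,0,0],
    [0,0,0],
    [0,0,0],
    [0,0,0],
    [0,0,0],
    [0,0,-0.08],
    [0,0,-0.08],
  ],
)

```text
time_s: 8.33
position: [0.4519, -0.2827, 0.1157]
tool_rot: [[-0.226, 0.974, -0.0], [0.974, 0.226, -0.002], [-0.002, -0.0, -1.0]]
ft_force: [-0.3, -0.2, -2.5]
grip_width: 0.0521
gripper_force: 54.2
```

Emit:
move_arm(
  jaw=[4,4],
  dp=[
    [0,0,0],
    [0,0,0],
  ],
  turn=[
    [0,0,0],
    [0,0,0],
  ],
)

```text
time_s: 8.5
position: [0.4513, -0.2759, 0.1159]
tool_rot: [[-0.224, 0.975, -0.002], [0.975, 0.224, 0.002], [0.003, -0.002, -1.0]]
ft_force: [0.3, 0.1, -1.7]
grip_width: 0.0525
gripper_force: 54.1
```

```bash
python3 look.py w6 post_big_seat post_small_seat trough_floor
```

```text
8.5 [ 0.4513 -0.2759  0.1159] yaw 102.96 w 0.05247083856854267 gf 54.14540106779896 [ 0.3  0.1 -1.7] q6 -57.250662599214046
post_big_seat 0.83 [282. 127.] [ 0.4608 -0.2172  0.014 ]
post_small_seat 0.82 [298.   4.] [ 0.4495 -0.1304  0.014 ]
```

View pics/w6.png

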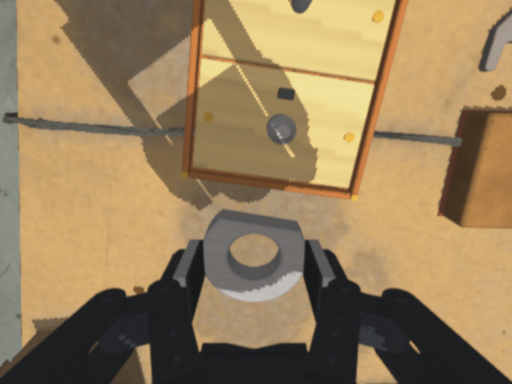

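The thick post is at px (281,129) with its key bar at (286,94). The tray's near edge runs from (185,175) to (355,195).

```bash
python3 - <<'E'
from h import *
c=cam("wrist")
p=onplane("wrist",[(281,129)],.031,c)[0]; b=onplane("wrist",[(286,93.5)],.026,c)[0]
e=onplane("wrist",[(187,176),(353,197),(404,10)],.018,c)
print(p,b,"bar dir",np.degrees(np.arctan2(*(b-p)[[1,0]])),np.linalg.norm((b-p)[:2]))
for a,q in [(0,1),(1,2)]:
    d=e[q]-e[a]; print(np.degrees(np.arctan2(d[1],d[0])),np.linalg.norm(d))
s=onplane("wrist",[(203,56),(377,81)],.014,c); d=s[1]-s[0]; print(np.degrees(np.arctan2(d[1],d[0])))
im,d=np.load("pics/w6.npz")["im"],np.load("pics/w6.npz")["d"]
v,u=np.mgrid[105:150,255:310]; D=d[v,u]; f,cx,cy,T,_=c
P=np.stack([(u-cx)/f*D,-(v-cy)/f*D,-D],-1)@T[:3,:3].T+T[:3,3]
m=(P[...,2]>.03)&(D>0); print(m.sum(),P[m].mean(0),P[m].max(0)); 
R=np.array(observe()["tool_rot"]);
ctr=R@np.array([-.0017,-.0005,0])
for t in (p,P[m].mean(0)): print("tool shift cm",(R.T@(t-observe()["position"]-ctr)*100).round(2))
E
```

```text
[ 0.45902764 -0.21756753  0.031     ] [ 0.45656195 -0.19193811  0.026     ] bar dir 95.49525426757063 0.025747760013965153
5.650465698060822 0.14287885872782113
94.45553222129047 0.1424968322733576
5.623830701640821
677 [ 0.45783398 -0.21666574  0.04258741] [ 0.46923783 -0.20659931  0.04961196]
tool shift cm [5.65 2.06 8.62]
tool shift cm [5.76 1.96 7.46]
```

Emit:
move_arm(
  jaw=[4,4,4,4,4,4],
  dp=[
    [2.8,1.0,0],
    [3.0,1.0,0],
    [0,0,2.5],
    [0,0,2.5],
    [0,0,0],
    [0,0,0],
  ],
  turn=[
    [0,0,0],
    [0,0,0],
    [0,0,0],
    [0,0,0],
    [0,0,0],
    [0,0,0],
  ],
)

```text
time_s: 9.2
position: [0.4581, -0.2149, 0.0672]
tool_rot: [[-0.227, 0.974, -0.002], [0.974, 0.227, 0.001], [0.002, -0.001, -1.0]]
ft_force: [1.1, -0.2, -0.8]
grip_width: 0.0518
gripper_force: 54.2
```

```bash
python3 look.py w7 post_big_seat; python3 - <<'E'
from h import *
a=np.load("pics/w7.npz")["im"][180:330,180:330]; save("w7c.png",cv2.resize(a,(600,600),interpolation=cv2.INTER_CUBIC))
E
```

```text
9.2 [ 0.4581 -0.2149  0.0672] yaw 103.13 w 0.05182835122938487 gf 54.1571127588395 [ 1.1 -0.2 -0.8] q6 -51.69631147019537
post_big_seat 0.81 [259. 214.] [ 0.462  -0.2163  0.014 ]
```

View pics/w7c.png

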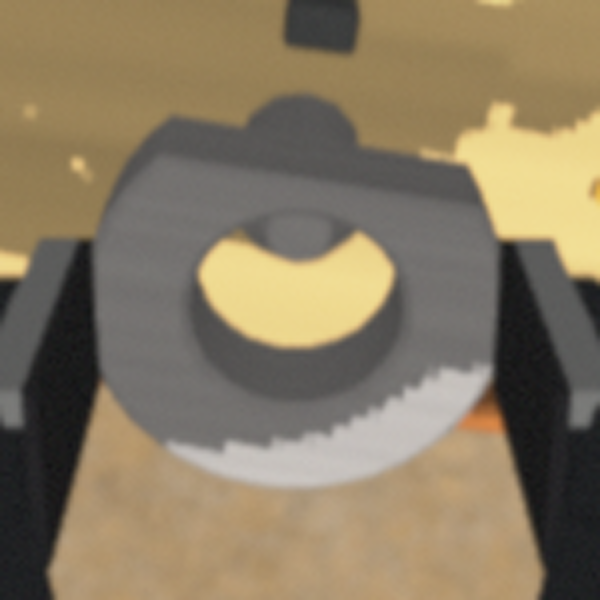

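Through the bore the post's top shows at image px (255,238). The bore's top rim is centred on about (254.5,256).

```bash
python3 - <<'E'
from h import *
o=observe(); R=np.array(o["tool_rot"]); 
A=onplane("wrist",[(255,238)],.048)[0]; 
for zt in (.0726,.0746):
    B=onplane("wrist",[(254.5,256)],zt)[0]; print(B.round(4),"shift tool cm",(R.T@(A-B)*100).round(2))
d=np.load("pics/w7.npz")["d"]; print(d[236:240,253:257].mean(), d[285,240:260].mean())
f,cx,cy,T,_=cam("wrist")
for u,v in [(255,238),(255,285)]:
    D=d[v-1:v+2,u-1:u+2].mean(); print(T[:3,:3]@[(u-cx)/f*D,-(v-cy)/f*D,-D]+T[:3,3])
E
```

```text
[ 0.459  -0.2175  0.0726] shift tool cm [-0.2   0.04  2.46]
[ 0.4588 -0.2163  0.0746] shift tool cm [-0.31  0.04  2.66]
0.17929193 0.1589809
[ 0.45987564 -0.21923476  0.04817642]
[ 0.46311535 -0.23366229  0.07432854]
```

Emit:
move_arm(
  jaw=[4,4,4,4,4,4,4],
  dp=[
    [-0.25,0.04,0],
    [0,0,0.8],
    [0,0,0.8],
    [0,0,0.7],
    [0,0,0.7],
    [0,0,0],
    [0,0,0],
  ],
  turn=[
    [0,0,0],
    [0,0,0],
    [0,0,0],
    [0,0,0],
    [0,0,0],
    [0,0,0],
    [0,0,0],
  ],
)

```text
time_s: 9.88
position: [0.4591, -0.2178, 0.0368]
tool_rot: [[-0.227, 0.974, -0.001], [0.974, 0.227, 0.001], [0.001, -0.001, -1.0]]
ft_force: [-0.3, -0.3, -2.8]
grip_width: 0.0518
gripper_force: 54.2
```

Down past the cone without contact. Lowering to the seat.

Emit:
move_arm(
  jaw=[4,4,4,4,4],
  dp=[
    [0,0,0.5],
    [0,0,0.5],
    [0,0,0.25],
    [0,0,0],
    [0,0,0],
  ],
  turn=[
    [0,0,0],
    [0,0,0],
    [0,0,0],
    [0,0,0],
    [0,0,0],
  ],
)

```text
time_s: 10.3
position: [0.4592, -0.2179, 0.0247]
tool_rot: [[-0.227, 0.974, -0.0], [0.974, 0.227, 0.0], [0.0, -0.0, -1.0]]
ft_force: [-1.2, -0.7, -2.1]
grip_width: 0.0523
gripper_force: 54.1
```

Emit:
move_arm(
  jaw=[5.2,6.2,7.2,7.2,7.2,7.2,7.2,7.2,7.2,7.2],
  dp=[
    [0,0,0],
    [0,0,0],
    [0,0,0],
    [0,0,0],
    [0,0,-1],
    [0,0,-3],
    [0,0,-4],
    [0,0,-4],
    [0,0,0],
    [0,0,0],
  ],
  turn=[
    [0,0,0],
    [0,0,0],
    [0,0,0],
    [0,0,0],
    [0,0,0],
    [0,0,0],
    [0,0,0],
    [0,0,0],
    [0,0,0],
    [0,0,0],
  ],
)

```text
time_s: 11.13
position: [0.4599, -0.2185, 0.147]
tool_rot: [[-0.227, 0.974, 0.004], [0.974, 0.227, -0.003], [-0.004, 0.003, -1.0]]
ft_force: [0.1, 0.6, -1.5]
grip_width: 0.0719
gripper_force: 0.0
```

```bash
python3 look.py w8 collar_big_center post_small_seat
```

```text
11.1333 [ 0.4599 -0.2185  0.147 ] yaw 103.13 w 0.07186200113918438 gf 0.0 [ 0.1  0.6 -1.5] q6 -51.87482050843718
post_small_seat 0.75 [266.  82.] [ 0.4489 -0.1279  0.014 ]
```

View pics/w8.png

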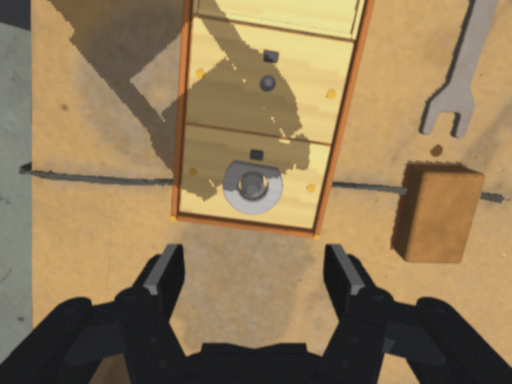

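The big collar sits flat on the thick post at (252,185) with its flat toward the bar (257,155). On to the small collar.

Emit:
move_arm(
  jaw=[7.2,7.2,7.2,7.2,7.2,7.2,7.2,7.2,7.2,7.2,7.2,7.2],
  dp=[
    [3.6,1.4,0],
    [3.6,1.4,0],
    [3.6,1.4,0],
    [3.6,1.4,0],
    [3.6,1.4,0],
    [3.6,1.4,0],
    [3.6,1.4,0],
    [3.6,1.4,0],
    [3.6,1.4,0],
    [3.6,1.4,0],
    [3.6,1.4,0],
    [3.6,1.4,0],
  ],
  turn=[
    [0,0,0],
    [0,0,0],
    [0,0,0],
    [0,0,0],
    [0,0,0],
    [0,0,0],
    [0,0,0],
    [0,0,0],
    [0,0,0],
    [0,0,0],
    [0,0,0],
    [0,0,0],
  ],
)

```text
time_s: 12.28
position: [0.5241, 0.2428, 0.1432]
tool_rot: [[-0.227, 0.974, -0.003], [0.974, 0.227, -0.001], [-0.0, -0.003, -1.0]]
ft_force: [0.3, -0.8, 0.4]
grip_width: 0.0719
gripper_force: 0.0
```

Emit:
move_arm(
  jaw=[6.2,6.2,6.2,6.2,6.2,6.2],
  dp=[
    [0,0,0],
    [0,0,0],
    [0,0,0],
    [0,0,0],
    [0,0,0],
    [0,0,0],
  ],
  turn=[
    [0,0,0.1],
    [0,0,0.1],
    [0,0,0.1],
    [0,0,0.1],
    [0,0,0],
    [0,0,0],
  ],
)

```text
time_s: 12.78
position: [0.5244, 0.2408, 0.1436]
tool_rot: [[0.167, 0.986, -0.002], [0.986, -0.167, -0.001], [-0.001, -0.002, -1.0]]
ft_force: [-0.1, 0.9, -0.3]
grip_width: 0.0617
gripper_force: 0.0
```

```bash
python3 look.py w9 collar_small_center hex_key_arm; python3 flat.py small
```

```text
12.7833 [0.5244 0.2408 0.1436] yaw 80.37 w 0.06173671352311534 gf 0.0 [-0.1  0.9 -0.3] q6 22.54264446971817
collar_small_center 0.71 [259. 171.] [0.5309 0.2493 0.008 ]
hex_key_arm 0.59 [222.  31.] [0.5196 0.3741 0.0045]
collar_small_center 0.62 xy [0.5285 0.253 ] flatdir 76.6 scale 1.027 rms 0.93
```

View pics/w9.png

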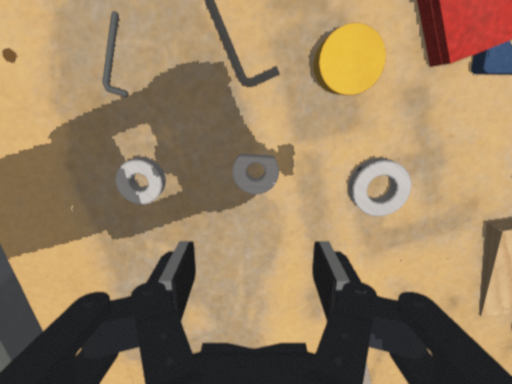

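The small D-collar is at (256,174) with its flat nearly square to the tool. Both plain collars are clear of the fingers.

Emit:
move_arm(
  jaw=[6.2,6.2,6.2,6.2,6.2,6.2,6.2,6.2],
  dp=[
    [0.7,0.3,2],
    [0,0,3],
    [0,0,3],
    [0,0,2.5],
    [0,0,1.5],
    [0,0,1],
    [0,0,0],
    [0,0,0],
  ],
  turn=[
    [0,0,0],
    [0,0,0],
    [0,0,0],
    [0,0,0],
    [0,0,0],
    [0,0,0],
    [0,0,0],
    [0,0,0],
  ],
)

```text
time_s: 13.65
position: [0.5292, 0.2473, 0.0151]
tool_rot: [[0.17, 0.985, 0.0], [0.985, -0.17, 0.0], [0.0, 0.0, -1.0]]
ft_force: [-0.1, 1.4, -0.3]
grip_width: 0.0616
gripper_force: 0.0
```

Emit:
move_arm(
  force=50,
  jaw=[5,4,3,3,3,3,3],
  dp=[
    [0,0,0],
    [0,0,0],
    [0,0,0],
    [0,0,0],
    [0,0,0],
    [0,0,0],
    [0,0,0],
  ],
  turn=[
    [0,0,0],
    [0,0,0],
    [0,0,0],
    [0,0,0],
    [0,0,0],
    [0,0,0],
    [0,0,0],
  ],
)

```text
time_s: 14.23
position: [0.5293, 0.2474, 0.0156]
tool_rot: [[0.17, 0.985, 0.001], [0.985, -0.17, 0.0], [0.001, 0.001, -1.0]]
ft_force: [-1.0, -0.2, 6.0]
grip_width: 0.0296
gripper_force: 3.1
```

Emit:
move_arm(
  jaw=[3,3,3,3,3,3],
  dp=[
    [0,0,-1],
    [0,0,-3],
    [0,0,-4],
    [0,0,-4],
    [0,0,0],
    [0,0,0],
  ],
  turn=[
    [0,0,0],
    [0,0,0],
    [0,0,0],
    [0,0,0],
    [0,0,0],
    [0,0,0],
  ],
)

```text
time_s: 14.73
position: [0.5297, 0.2475, 0.1376]
tool_rot: [[0.17, 0.985, 0.005], [0.985, -0.17, 0.001], [0.002, 0.005, -1.0]]
ft_force: [0.3, -0.1, -0.5]
grip_width: 0.0301
gripper_force: 0.0
```

```bash
python3 look.py w10 hex_key_arm; python3 - <<'E'
from h import *
a=np.load("pics/w10.npz")["im"]; save("w10c.png",np.hstack([cv2.resize(a[180:330,180:330],(500,500),interpolation=cv2.INTER_CUBIC),cv2.resize(a,(300,225)).repeat(1,0)[:225] if 0 else np.zeros((500,1,3),np.uint8)]))
E
```

```text
14.7333 [0.5297 0.2475 0.1376] yaw 80.21 w 0.030092554993289354 gf 0.0 [ 0.3 -0.1 -0.5] q6 23.241962327824975
hex_key_arm 0.62 [216.  38.] [0.5192 0.375  0.0045]
```

View pics/w10c.png

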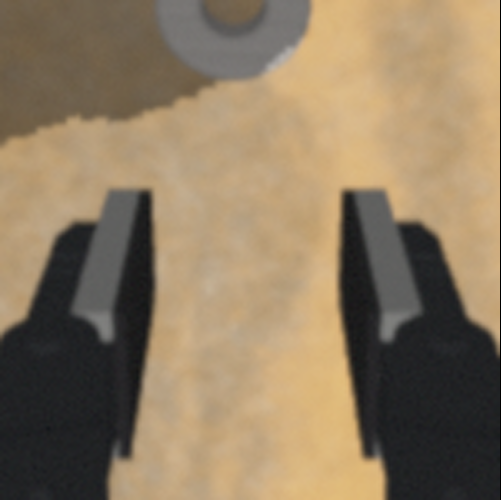

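The grasp missed: the tips closed just above the collar, so the TCP is the true fingertip level and I stayed too high. Re-measuring.

```bash
python3 look.py w11 collar_small_center; python3 flat.py small; python3 - <<'E'
from h import *
a=np.load("pics/w11.npz")["im"]; save("w11c.png",cv2.resize(a[130:210,190:310],(600,400),interpolation=cv2.INTER_CUBIC))
E
```

```text
14.8333 [0.5284 0.2471 0.1344] yaw 80.2 w 0.02986336753254093 gf 0.0 [-0.2 -0.3 -0.2] q6 23.243875805111625
collar_small_center 0.6 [251. 179.] [0.5264 0.2516 0.008 ]
collar_small_center 0.84 xy [0.5279 0.2533] flatdir 78.8 scale 0.982 rms 0.83
```

View pics/w11c.png

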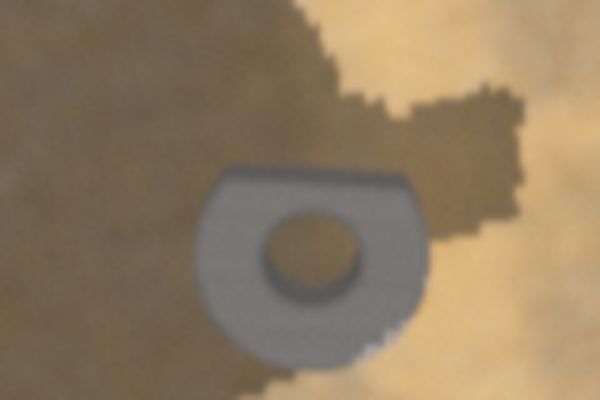

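The collar is untouched, at px (252,181), its flat 4° clockwise of the tool.

Emit:
move_arm(
  jaw=[6.2,6.2,6.2,6.2,6.2,6.2,6.2,6.2,6.2],
  dp=[
    [0.2,0,0],
    [0,0,2.5],
    [0,0,3],
    [0,0,3],
    [0,0,2],
    [0,0,1.5],
    [0,0,0.8],
    [0,0,0],
    [0,0,0],
  ],
  turn=[
    [0,0,0],
    [0,0,0],
    [0,0,0],
    [0,0,0],
    [0,0,0],
    [0,0,0],
    [0,0,0],
    [0,0,0],
    [0,0,0],
  ],
)

```text
time_s: 15.73
position: [0.5295, 0.2493, 0.0069]
tool_rot: [[0.17, 0.985, -0.0], [0.985, -0.17, -0.0], [-0.0, -0.0, -1.0]]
ft_force: [0.0, 0.3, 0.4]
grip_width: 0.0618
gripper_force: 0.0
```

Emit:
move_arm(
  force=50,
  jaw=[6.2,5,4,3.4,3.4,3.4,3.4,3.4],
  dp=[
    [0,0,0.5],
    [0,0,0],
    [0,0,0],
    [0,0,0],
    [0,0,0],
    [0,0,0],
    [0,0,0],
    [0,0,0],
  ],
  turn=[
    [0,0,0],
    [0,0,0],
    [0,0,0],
    [0,0,0],
    [0,0,0],
    [0,0,0],
    [0,0,0],
    [0,0,0],
  ],
)

```text
time_s: 16.4
position: [0.5293, 0.2494, 0.0027]
tool_rot: [[0.17, 0.985, 0.001], [0.985, -0.17, 0.0], [0.0, 0.001, -1.0]]
ft_force: [-2.0, 0.2, 6.0]
grip_width: 0.0415
gripper_force: 51.1
```

Emit:
move_arm(
  jaw=[3.4,3.4,3.4,3.4,3.4,3.4,3.4,3.4,3.4,3.4,3.4,3.4],
  dp=[
    [0,0,-2],
    [-1,0,-3.5],
    [-3,0,-3],
    [-3.9,0,-2],
    [-4,0,-1],
    [-4,0,0],
    [-4,0,0],
    [-4,0,0],
    [-4,0,0],
    [-4,0,0],
    [-4,0,0],
    [-4,0,0],
  ],
  turn=[
    [0,0,0],
    [0,0,0],
    [0,0,0],
    [0,0,0],
    [0,0,0],
    [0,0,0],
    [0,0,0],
    [0,0,0],
    [0,0,0],
    [0,0,0],
    [0,0,0],
    [0,0,0],
  ],
)

```text
time_s: 17.4
position: [0.4611, -0.1434, 0.1155]
tool_rot: [[0.17, 0.985, 0.001], [0.985, -0.17, -0.0], [-0.0, 0.001, -1.0]]
ft_force: [1.3, 0.5, -0.4]
grip_width: 0.0414
gripper_force: 51.4
```

Emit:
move_arm(
  jaw=[3.4,3.4,3.4,3.4,3.4,3.4],
  dp=[
    [-4,0,0],
    [0,0,0],
    [0,0,0],
    [0,0,0],
    [0,0,0],
    [0,0,0],
  ],
  turn=[
    [0,0,0],
    [0,0,-0.11],
    [0,0,-0.11],
    [0,0,-0.11],
    [0,0,0],
    [0,0,0],
  ],
)

```text
time_s: 17.9
position: [0.455, -0.1809, 0.1154]
tool_rot: [[-0.155, 0.988, 0.0], [0.988, 0.155, -0.0], [-0.0, 0.0, -1.0]]
ft_force: [1.0, -0.8, -1.3]
grip_width: 0.0415
gripper_force: 51.4
```

```bash
python3 look.py w12 post_small_seat
```

```text
17.9 [ 0.455  -0.1809  0.1154] yaw 98.92 w 0.04148532801685744 gf 51.391098149415484 [ 1.  -0.8 -1.3] q6 -44.4950789479218
```

View pics/w12.png

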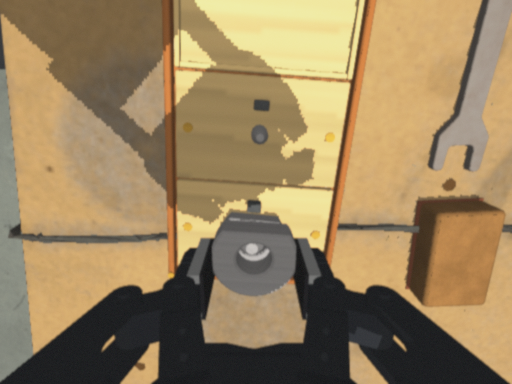

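The small post is at px (259,134) and the held collar at about (253,252), with the thick post's top visible beneath it. I've now used all 14 pictures, so from here I work by numbers.

```bash
cat > hand.py <<'E'
from h import *
from scipy.optimize import least_squares
c=cams.calibration("wrist"); f,cx,cy,_,_=cam("wrist"); T=np.array(c["tool_from_camera"])
def tool(n,Rm,fl):
    d=np.load(f"pics/{n}.npz")["d"]; v,u=np.mgrid[0:384,0:512]
    P=np.stack([(u-cx)/f*d,-(v-cy)/f*d,-d],-1)@T[:3,:3].T+T[:3,3]
    L=(abs(P[...,0])<.04)&(abs(P[...,1])<Rm-.003)&(d>0)
    z=P[...,2][L&(abs(P[...,2])<.03)]; h,e=np.histogram(z,60,(-.03,.03)); z0=e[h.argmax()]+.0005
    m=L&(abs(P[...,2]-z0)<.003)
    m=cv2.morphologyEx(m.astype(np.uint8),cv2.MORPH_OPEN,np.ones((3,3)))
    cs,_=cv2.findContours(m,cv2.RETR_EXTERNAL,cv2.CHAIN_APPROX_NONE); k=max(cs,key=cv2.contourArea)[:,0]
    r=np.c_[(k[:,0]-cx)/f,-(k[:,1]-cy)/f,-np.ones(len(k))]@T[:3,:3].T; Q=(T[:3,3]+r*((z0-T[2,3])/r[:,2])[:,None])[:,:2]
    Q=Q[abs(Q[:,1])<Rm-.005]
    def res(p):
        D=Q-p[:2]; rr=np.hypot(*D.T); w=np.cos(np.arctan2(D[:,1],D[:,0])-p[2])
        return (rr-p[3]*np.where(w*Rm>fl,fl/np.maximum(w,.1),Rm))*1000
    s=least_squares(res,[0,0,0,1],loss="soft_l1")
    print(n,"z0",z0,"ctr mm",(s.x[:2]*1000).round(1),"flat ang to tool x (toward +y)",np.degrees(s.x[2]).round(1),"scale",s.x[3].round(3),"rms",np.sqrt((s.fun**2).mean()).round(2),len(Q))
tool("w5",.028,.019); tool("w6",.028,.019); tool("w12",.022,.0145)
E
python3 hand.py; python3 - <<'E'
from h import *
p=onplane("wrist",[(259,134)],.031)[0]; b=onplane("wrist",[(262,104.5)],.026)[0]; print(p,b,np.degrees(np.arctan2(b[1]-p[1],b[0]-p[0])))
E
```

```text
w5 z0 -0.005499999999999998 ctr mm [-0.7 -0.5] flat ang to tool x (toward +y) 10.3 scale 0.992 rms 0.24 179
w6 z0 -0.005499999999999998 ctr mm [-0.7 -0.7] flat ang to tool x (toward +y) 9.7 scale 0.992 rms 0.26 184
w12 z0 -0.012499999999999997 ctr mm [ 2.4 -0.5] flat ang to tool x (toward +y) 4.4 scale 0.988 rms 0.23 137
[ 0.45055669 -0.12965699  0.031     ] [ 0.44942616 -0.10835582  0.026     ] 93.03806019559552
```

Emit:
move_arm(
  jaw=[3.4,3.4,3.4,3.4,3.4,3.4],
  dp=[
    [2.35,0.2,0],
    [2.4,0.2,0],
    [0,0,2.7],
    [0,0,2.6],
    [0,0,0],
    [0,0,0],
  ],
  turn=[
    [0,0,0],
    [0,0,0],
    [0,0,0],
    [0,0,0],
    [0,0,0],
    [0,0,0],
  ],
)

```text
time_s: 18.5
position: [0.4512, -0.1331, 0.0621]
tool_rot: [[-0.157, 0.988, -0.002], [0.988, 0.157, 0.001], [0.001, -0.002, -1.0]]
ft_force: [0.6, -0.3, -1.1]
grip_width: 0.0416
gripper_force: 51.6
```

```bash
sed -i '/^tool("w5/d' hand.py; echo 'import sys; tool(sys.argv[1],float(sys.argv[2]),float(sys.argv[3]))'>>hand.py
python3 look.py w13; python3 hand.py w13 .022 .0145; python3 - <<'E'
from h import *
o=observe(); R=np.array(o["tool_rot"]); f,cx,cy,T,_=cam("wrist"); d=np.load("pics/w13.npz")["d"]
v,u=np.mgrid[0:384,0:512]; P=np.stack([(u-cx)/f*d,-(v-cy)/f*d,-d],-1)@T[:3,:3].T+T[:3,3]
for lo,hi in [(.043,.0505),(.045,.0505)]:
    m=(d>0)&(P[...,2]>lo)&(P[...,2]<hi)&(np.hypot(P[...,0]-.451,P[...,1]+.131)<.012)
    print(m.sum(),P[m].mean(0),u[m].min(),u[m].max(),v[m].min(),v[m].max(),"tool",(R.T@(P[m].mean(0)-o["position"])*1000).round(1))
E
```

```text
18.5 [ 0.4512 -0.1331  0.0621] yaw 99.05 w 0.041601332871359205 gf 51.62692195815907 [ 0.6 -0.3 -1.1] q6 -39.95369287510975
w13 z0 -0.012499999999999997 ctr mm [ 2.3 -0.6] flat ang to tool x (toward +y) 4.2 scale 0.987 rms 0.22 138<stdin>:6: RuntimeWarning: Mean of empty slice.
  ret = um.true_divide(
Traceback (most recent call last):
ValueError: zero-size array to reduction operation minimum which has no identity
```

Emit:
move_arm(
  jaw=[3.4,3.4,3.4,3.4,3.4,3.4],
  dp=[
    [0,0.05,0.5],
    [0,0,0.5],
    [0,0,0.5],
    [0,0,0.4],
    [0,0,0],
    [0,0,0],
  ],
  turn=[
    [0,0,0],
    [0,0,0],
    [0,0,0],
    [0,0,0],
    [0,0,0],
    [0,0,0],
  ],
)

```text
time_s: 19.05
position: [0.4519, -0.1333, 0.0432]
tool_rot: [[-0.158, 0.987, -0.0], [0.987, 0.158, 0.0], [0.0, -0.0, -1.0]]
ft_force: [0.1, 0.7, -1.2]
grip_width: 0.0412
gripper_force: 51.6
```

Emit:
move_arm(
  jaw=[3.4,3.4,3.4,3.4,3.4,3.4,3.4,3.4],
  dp=[
    [0,0,0.4],
    [0,0,0.4],
    [0,0,0.4],
    [0,0,0.4],
    [0,0,0.4],
    [0,0,0.4],
    [0,0,0],
    [0,0,0],
  ],
  turn=[
    [0,0,0],
    [0,0,0],
    [0,0,0],
    [0,0,0],
    [0,0,0],
    [0,0,0],
    [0,0,0],
    [0,0,0],
  ],
)

```text
time_s: 19.72
position: [0.4518, -0.1333, 0.0191]
tool_rot: [[-0.158, 0.987, -0.001], [0.987, 0.158, 0.0], [0.0, -0.0, -1.0]]
ft_force: [0.6, -0.7, -1.3]
grip_width: 0.0416
gripper_force: 51.6
```

Free all the way down. Releasing and rising, then checking with depth.

Emit:
move_arm(
  jaw=[4.4,5.4,6.2,6.2,6.2,6.2,6.2,6.2,6.2,6.2],
  dp=[
    [0,0,0],
    [0,0,0],
    [0,0,0],
    [0,0,0],
    [0,0,-1],
    [0,0,-3],
    [0,0,-4],
    [0,0,-4],
    [0,0,0],
    [0,0,0],
  ],
  turn=[
    [0,0,0],
    [0,0,0],
    [0,0,0],
    [0,0,0],
    [0,0,0],
    [0,0,0],
    [0,0,0],
    [0,0,0],
    [0,0,0],
    [0,0,0],
  ],
)

```text
time_s: 20.55
position: [0.4527, -0.1337, 0.1413]
tool_rot: [[-0.158, 0.987, 0.004], [0.987, 0.158, -0.003], [-0.003, 0.004, -1.0]]
ft_force: [-0.5, -1.3, -0.9]
grip_width: 0.0623
gripper_force: 0.0
```

```bash
python3 look.py w14 collar_small_center trough_floor; python3 - <<'E'
from h import *
o=observe(); f,cx,cy,T,_=cam("wrist"); d=np.load("pics/w14.npz")["d"]
v,u=np.mgrid[0:384,0:512]; P=np.stack([(u-cx)/f*d,-(v-cy)/f*d,-d],-1)@T[:3,:3].T+T[:3,3]
r=np.hypot(P[...,0]-.451,P[...,1]+.131)
m=(d>0)&(r<.02)&(r>.011); z=P[...,2][m]; print("collar top z",np.percentile(z,[10,50,90]).round(4))
A=np.c_[P[m][:,:2],np.ones(m.sum())]; k=abs(z-np.median(z))<.003; print("tilt",np.linalg.lstsq(A[k],z[k],rcond=None)[0][:2].round(3), "ctr",P[m][k].mean(0).round(4))
print("block z",np.median(P[...,2][(d>0)&(r>.03)&(r<.04)&(P[...,1]>-.16)]))
E
python3 flat.py small
```

```text
20.55 [ 0.4527 -0.1337  0.1413] yaw 99.12 w 0.06232162542552054 gf 0.0 [-0.5 -1.3 -0.9] q6 -39.98677124604496
collar_small_center 0.67 [252. 187.] [ 0.4509 -0.1391  0.008 ]
trough_floor 0.92 [263.  82.] [ 0.4455 -0.043   0.01  ]
collar top z [0.0251 0.2146 0.223 ]
tilt [-0.301  1.875] ctr [ 0.4492 -0.124   0.2149]
block z 0.17539199735789016
collar_small_center 0.96 xy [ 0.4492 -0.1317] flatdir 94.3 scale 1.035 rms 0.79
```

```bash
cat > chk.py <<'E'
from h import *
import sys
n=sys.argv[1]; T=np.load(f"pics/{n}.npz")["T"]; f,cx,cy,_,_=cam("wrist"); d=np.load(f"pics/{n}.npz")["d"]
v,u=np.mgrid[0:384,0:512]; P=np.stack([(u-cx)/f*d,-(v-cy)/f*d,-d],-1)@T[:3,:3].T+T[:3,3]
print(T[:3,3])
r=np.hypot(P[...,0]-.451,P[...,1]+.131); g=(d>0)&(P[...,2]<.07)
m=g&(r<.02)&(r>.011); z=P[...,2][m]; print("collar top z",m.sum(),np.percentile(z,[10,50,90]).round(4))
A=np.c_[P[m][:,:2]-[.451,-.131],np.ones(m.sum())]; k=abs(z-np.median(z))<.004; print("tilt",np.linalg.lstsq(A[k],z[k],rcond=None)[0].round(3))
print("block z",np.median(P[...,2][g&(r>.028)&(r<.038)]))
E
python3 chk.py w14
```

```text
[ 0.43868262 -0.05567472  0.28102487]
collar top z 1115 [0.0135 0.027  0.0279]
tilt [-0.    -0.016  0.027]
block z 0.011174850907809009
```

Collar top is 16 mm above the block and level, so it is seated, and its flat faces 94°. Now the hex key.

Emit:
move_arm(
  jaw=[5,5,5,5,5,5,5,5,5,5,5,5],
  dp=[
    [3.7,1.2,-0.4],
    [3.7,1.2,-0.4],
    [3.7,1.2,-0.4],
    [3.7,1.2,-0.4],
    [3.7,1.2,-0.4],
    [3.7,1.2,-0.4],
    [3.7,1.2,-0.4],
    [3.7,1.2,0],
    [3.7,1.2,0],
    [3.7,1.2,0],
    [3.7,1.2,0],
    [3.7,1.2,0],
  ],
  turn=[
    [0,0,0],
    [0,0,0],
    [0,0,0],
    [0,0,0],
    [0,0,0],
    [0,0,0],
    [0,0,0],
    [0,0,0],
    [0,0,0],
    [0,0,0],
    [0,0,0],
    [0,0,0],
  ],
)

```text
time_s: 21.75
position: [0.5233, 0.3298, 0.1657]
tool_rot: [[-0.159, 0.987, -0.003], [0.987, 0.159, -0.001], [-0.001, -0.003, -1.0]]
ft_force: [0.9, -1.0, 0.2]
grip_width: 0.05
gripper_force: 0.0
```

Emit:
move_arm(
  jaw=[5,5],
  dp=[
    [0,0,0],
    [0,0,0],
  ],
  turn=[
    [0,0,0],
    [0,0,0],
  ],
)

```text
time_s: 21.92
position: [0.5232, 0.3293, 0.1653]
tool_rot: [[-0.161, 0.987, -0.003], [0.987, 0.161, -0.001], [-0.001, -0.003, -1.0]]
ft_force: [0.3, -0.4, -0.3]
grip_width: 0.0498
gripper_force: 0.0
```

```bash
cat > key.py <<'E'
from h import *
r=cams.outline_of("wrist","hex_key_arm")
print([(round(x["p"],2),np.round(x["box"],2).tolist()) for x in r[:3]])
m=r[0]["mask"]; v,u=np.nonzero(m); P=onplane("wrist",np.c_[u,v],.009)[:,:2]
ln=cv2.fitLine(P.astype(np.float32),cv2.DIST_HUBER,0,.001,.001).ravel()
for _ in range(10):  # re-fit on arm points only
    n=np.array([-ln[1],ln[0]]); k=abs((P-ln[2:])@n)<.006
    ln=cv2.fitLine(P[k].astype(np.float32),cv2.DIST_L2,0,.001,.001).ravel()
t=(P[k]-ln[2:])@ln[:2]; n=np.array([-ln[1],ln[0]]); s=(P-ln[2:])@n
a,b=np.percentile(t,[.5,99.5]); print("arm dir",np.degrees(np.arctan2(ln[1],ln[0])),"ends",ln[2:]+a*ln[:2],ln[2:]+b*ln[:2],"len",b-a,"mid",ln[2:]+(a+b)/2*ln[:2],"side extent",s.min(),s.max())
print("foot at",P[abs(s)>.015].mean(0) if (abs(s)>.015).any() else None)
E
python3 look.py w15 hex_key_arm; python3 key.py
```

```text
21.9167 [0.5232 0.3293 0.1653] yaw 99.27 w 0.049812711812562846 gf 0.0 [ 0.3 -0.4 -0.3] q6 11.961535172344348
hex_key_arm 0.55 [258. 132.] [0.5197 0.3719 0.0045]
[(0.9, [0.53, 0.33, 0.09, 0.26])]
arm dir -75.590645 ends [0.50760002 0.42248394] [0.53253969 0.32541611] len 0.10022051252905197 mid [0.52006985 0.37395002] side extent -0.005176507495554816 0.030927651288973606
foot at [0.55396174 0.33273764]
```

The key's arm runs at 104°, mid (0.520, 0.373), foot at its near end toward +x. Descending on it.

Emit:
move_arm(
  jaw=[4,4,4,4,4,4,4,4,4],
  dp=[
    [4.0,0.4,0],
    [0,0,2.5],
    [0,0,3.5],
    [0,0,3.5],
    [0,0,3],
    [0,0,2],
    [0,0,1.2],
    [0,0,0],
    [0,0,0],
  ],
  turn=[
    [0,0,-0.09],
    [0,0,0],
    [0,0,0],
    [0,0,0],
    [0,0,0],
    [0,0,0],
    [0,0,0],
    [0,0,0],
    [0,0,0],
  ],
)

```text
time_s: 22.82
position: [0.522, 0.3674, 0.0109]
tool_rot: [[-0.245, 0.969, 0.0], [0.969, 0.245, 0.0], [0.0, 0.0, -1.0]]
ft_force: [0.2, -0.9, -0.1]
grip_width: 0.0397
gripper_force: 0.0
```

Emit:
move_arm(
  force=50,
  jaw=[4,4,3,2,1,0,0,0,0,0],
  dp=[
    [0,0,0.6],
    [0,0,0],
    [0,0,0],
    [0,0,0],
    [0,0,0],
    [0,0,0],
    [0,0,0],
    [0,0,0],
    [0,0,0],
    [0,0,0],
  ],
  turn=[
    [0,0,0],
    [0,0,0],
    [0,0,0],
    [0,0,0],
    [0,0,0],
    [0,0,0],
    [0,0,0],
    [0,0,0],
    [0,0,0],
    [0,0,0],
  ],
)

```text
time_s: 23.65
position: [0.5216, 0.3682, 0.0049]
tool_rot: [[-0.246, 0.969, 0.001], [0.969, 0.246, 0.0], [0.0, 0.001, -1.0]]
ft_force: [-0.8, -1.1, 5.9]
grip_width: 0.005
gripper_force: 49.3
```

Emit:
move_arm(
  jaw=[0,0,0,0,0,0,0,0,0,0,0,0],
  dp=[
    [0,0,-2],
    [0,0,-4],
    [-2.8,-1.3,-4],
    [-3.6,-1.7,0],
    [-3.6,-1.7,0],
    [-3.6,-1.7,0],
    [-3.6,-1.7,0],
    [-3.6,-1.7,0],
    [-3.6,-1.7,0],
    [-3.6,-1.7,0],
    [-3.6,-1.7,0],
    [-3.6,-1.7,0],
  ],
  turn=[
    [0,0,0],
    [0,0,0],
    [0,0,0],
    [0,0,0],
    [0,0,0],
    [0,0,0],
    [0,0,0],
    [0,0,0],
    [0,0,0],
    [0,0,0],
    [0,0,0],
    [0,0,0],
  ],
)

```text
time_s: 24.65
position: [0.4475, -0.0103, 0.0972]
tool_rot: [[-0.247, 0.969, -0.0], [0.969, 0.247, -0.0], [-0.0, -0.0, -1.0]]
ft_force: [2.0, 0.1, -1.5]
grip_width: 0.0053
gripper_force: 49.0
```

Emit:
move_arm(
  jaw=[0,0,0,0,0,0,0,0,0,0,0,0],
  dp=[
    [-2.4,-0.9,0],
    [0,0,0],
    [0,0,0],
    [0,0,0],
    [0,0,0],
    [0,0,0],
    [0,0,0],
    [0,0,0],
    [0,0,0],
    [0,0,0],
    [0,0,0],
    [0,0,0],
  ],
  turn=[
    [0,0,0],
    [0,0,0.115],
    [0,0,0.115],
    [0,0,0.115],
    [0,0,0.115],
    [0,0,0.115],
    [0,0,0.115],
    [0,0,0.115],
    [0,0,0.115],
    [0,0,0.115],
    [0,0,0.115],
    [0,0,0.115],
  ],
)

```text
time_s: 25.65
position: [0.4454, -0.0342, 0.0971]
tool_rot: [[0.853, 0.522, -0.0], [0.522, -0.853, 0.0], [-0.0, -0.0, -1.0]]
ft_force: [-0.6, -0.5, -1.0]
grip_width: 0.0049
gripper_force: 49.0
```

Emit:
move_arm(
  jaw=[0,0,0,0,0,0],
  dp=[
    [0,0,0],
    [0,0,0],
    [0,0,0],
    [0,0,0],
    [0,0,0],
    [0,0,0],
  ],
  turn=[
    [0,0,0.115],
    [0,0,0.115],
    [0,0,0.115],
    [0,0,0.115],
    [0,0,0],
    [0,0,0],
  ],
)

```text
time_s: 26.15
position: [0.4454, -0.0342, 0.0972]
tool_rot: [[0.995, 0.098, -0.0], [0.098, -0.995, 0.0], [-0.0, -0.0, -1.0]]
ft_force: [1.0, -1.1, -0.4]
grip_width: 0.0052
gripper_force: 49.0
```

```bash
python3 look.py w16 trough_floor; cat > keyhand.py <<'E'
from h import *
c=cams.calibration("wrist"); f,cx,cy,_,_=cam("wrist"); T=np.array(c["tool_from_camera"]); o=observe(); R=np.array(o["tool_rot"])
r=cams.outline_of("wrist","hex_key_arm"); print([(round(x["p"],2),np.round(x["box"],2).tolist()) for x in r[:3]])
d=np.load("pics/w16.npz")["d"]; v,u=np.nonzero(r[0]["mask"]&(d>0)); D=d[v,u]
P=np.stack([(u-cx)/f*D,-(v-cy)/f*D,-D],-1)@T[:3,:3].T+T[:3,3]
P=P[abs(P[:,2])<.03]; print(len(P),"tool-frame x range",P[:,0].min(),P[:,0].max(),"y",P[:,1].min(),P[:,1].max(),"z pct",np.percentile(P[:,2],[5,50,95]))
for lo in np.arange(-.06,.07,.015):
    k=(P[:,0]>lo)&(P[:,0]<lo+.015)
    if k.sum()>5: print(lo.round(3),k.sum(),np.median(P[k],0).round(4),P[k][:,1].min().round(3),P[k][:,1].max().round(3))
E
python3 keyhand.py
```

```text
26.15 [ 0.4454 -0.0342  0.0972] yaw 5.63 w 0.005214856152969202 gf 48.9886169807869 [ 1.  -1.1 -0.4] q6 64.73443904290836
trough_floor 0.69 [263. 198.] [ 0.4464 -0.0436  0.01  ]
[(0.91, [0.49, 0.59, 0.03, 0.47])]
2280 tool-frame x range -0.041699316622709925 0.06052044502359699 y -0.002462454399049434 0.005216920489156026 z pct [-0.00298638 -0.00165277 -0.00014876]
-0.045 152 [-0.0342  0.0021 -0.0017] -0.002 0.005
-0.03 224 [-0.0223  0.0012 -0.0018] -0.001 0.004
-0.015 236 [-0.0072  0.0018 -0.0019] -0.001 0.004
0.0 295 [ 0.0089  0.0012 -0.0017] -0.002 0.005
0.015 410 [ 0.0226  0.0012 -0.0016] -0.002 0.005
0.03 447 [ 0.0378  0.0012 -0.0016] -0.002 0.005
0.045 478 [ 0.0527  0.0012 -0.0016] -0.002 0.005
0.06 38 [0.0603 0.0015 0.001 ] -0.002 0.005
```

The key is held level, its mid 8.5 mm ahead of the TCP. Lowering into the trough.

Emit:
move_arm(
  jaw=[0,0,0,0,0,0,0,0],
  dp=[
    [-1.1,0.4,0],
    [0,0,2],
    [0,0,2.5],
    [0,0,1.5],
    [0,0,1],
    [0,0,0.6],
    [0,0,0],
    [0,0,0],
  ],
  turn=[
    [0,0,0],
    [0,0,0],
    [0,0,0],
    [0,0,0],
    [0,0,0],
    [0,0,0],
    [0,0,0],
    [0,0,0],
  ],
)

```text
time_s: 26.97
position: [0.4351, -0.0393, 0.0215]
tool_rot: [[0.995, 0.095, 0.0], [0.095, -0.995, -0.0], [0.0, 0.0, -1.0]]
ft_force: [-0.5, -0.4, -0.5]
grip_width: 0.0048
gripper_force: 49.0
```

Emit:
move_arm(
  jaw=[0,0,0,0],
  dp=[
    [0,0,0.3],
    [0,0,0.15],
    [0,0,0],
    [0,0,0],
  ],
  turn=[
    [0,0,0],
    [0,0,0],
    [0,0,0],
    [0,0,0],
  ],
)

```text
time_s: 27.3
position: [0.435, -0.0393, 0.017]
tool_rot: [[0.995, 0.095, 0.0], [0.095, -0.995, -0.0], [0.0, 0.0, -1.0]]
ft_force: [0.6, -0.2, -1.4]
grip_width: 0.0055
gripper_force: 49.0
```

Emit:
move_arm(
  jaw=[0.8,1.4,2,2,2,2,2,2,2,2,2],
  dp=[
    [0,0,0.1],
    [0,0,0],
    [0,0,0],
    [0,0,0],
    [0,0,-1],
    [0,0,-3],
    [0,0,-4],
    [0,0,-4],
    [-3,0,-3],
    [0,0,0],
    [0,0,0],
  ],
  turn=[
    [0,0,0],
    [0,0,0],
    [0,0,0],
    [0,0,0],
    [0,0,0],
    [0,0,0],
    [0,0,0],
    [0,0,0],
    [0,0,0],
    [0,0,0],
    [0,0,0],
  ],
)

```text
time_s: 28.22
position: [0.4054, -0.0421, 0.1666]
tool_rot: [[0.996, 0.094, 0.003], [0.094, -0.996, -0.001], [0.003, 0.002, -1.0]]
ft_force: [-0.2, -0.1, -0.7]
grip_width: 0.0198
gripper_force: 0.0
```

```bash
python3 look.py w17 hex_key_arm trough_floor; python3 key.py; python3 chk.py w17; python3 - <<'E'
from h import *
r=cams.outline_of("wrist","hex_key_arm")[0]; f,cx,cy,T,_=cam("wrist"); d=np.load("pics/w17.npz")["d"]
v,u=np.mgrid[0:384,0:512]; P=np.stack([(u-cx)/f*d,-(v-cy)/f*d,-d],-1)@T[:3,:3].T+T[:3,3]
m=cv2.erode(r["mask"].astype(np.uint8),np.ones((3,3)))>0; Q=P[m&(d>0)]
print("key top z",np.percentile(Q[:,2],[5,50,95]).round(4)); A=np.c_[Q[:,:2]-Q[:,:2].mean(0),np.ones(len(Q))]; print(np.linalg.lstsq(A,Q[:,2],rcond=None)[0].round(3))
g=(d>0)&(abs(P[...,0]-.47)<.03)&(abs(P[...,1]+.015)<.008); print("floor z",np.median(P[...,2][g]))
for c,q in [((.459,-.219),"big")]:
    rr=np.hypot(P[...,0]-c[0],P[...,1]-c[1]); k=(d>0)&(rr<.026)&(rr>.016)&(P[...,2]<.06)
    print("big top",np.percentile(P[...,2][k],[20,50,80]) if k.sum() else None)
E
python3 - <<'E'
from h import *
for n in ["side"]:
    cams.get_image(n); c=cam(n)
    for q,z in [("plain_big_center",.008),("plain_small_center",.008),("mini_key_arm",.003)]:
        for r in cams.mark_of(n,q)[:1]: print(q,round(r["p"],2),onplane(n,np.array(r["location"])*[512,384],z,c)[0].round(3))
E
```

```text
28.2167 [ 0.4054 -0.0421  0.1666] yaw 5.4 w 0.019804434215756908 gf 0.0 [-0.2 -0.1 -0.7] q6 61.91149790424612
hex_key_arm 0.85 [252. 143.] [ 0.4394 -0.0394  0.0045]
trough_floor 0.78 [259. 139.] [ 0.4446 -0.045   0.01  ]
[(0.79, [0.52, 0.36, 0.07, 0.28])]
arm dir 6.3644066 ends [ 0.39203733 -0.04493693] [ 0.49427908 -0.03353299] len 0.10287577657133165 mid [ 0.4431582  -0.03923496] side extent -0.030744679101566766 0.004938795396940248
foot at [ 0.39705666 -0.06786425]
[ 0.4845665  -0.03587948  0.30686345]
collar top z 1074 [0.0132 0.027  0.0281]
tilt [ 0.002 -0.016  0.027]
block z 0.011368017763958932
key top z [0.0124 0.014  0.0155]
[-0.008  0.013  0.014]
floor z 0.005864421234572703
big top [0.02166888 0.02533733 0.02608907]
plain_big_center 0.7 [0.65  0.222 0.008]
plain_small_center 0.41 [0.432 0.262 0.008]
```

All three pieces measure as seated, the key is flat on the trough floor, and the look-alikes were never touched.

```bash
python3 -c "
from rig import ticket; print(ticket.close_job())"
```

```text
the job is handed in; nothing more can be done
None
```

I handed the job in at about 28 s of the 88 s limit, and no verdict came back: by depth measurement both flatted collars sit fully down on their own posts, flats toward the key bars, and the large hex key lies flat in the trough. I left the plain collars and the small key where they lie; only the two plain collars showed in the final check, both near their starting spots.

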